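# Close the overfilled cockle tub on the bench scale

## Robot

A 6-joint arm with a two-finger parallel gripper is mounted at the origin on the work surface. World frame = base frame: x ahead of the robot, y to its left, z up, the work surface at z = 0. Lengths are in m, angles in rad, forces in N, time in s.
With the tool pointing down it reaches from about 0.325 to 0.925 m from the base axis. Payload 3.1 kg.
Tool frame: the origin (TCP) lies on the mounting face of the last link; the fingertips stand 173 mm ahead of it and the grasp point (between the pads) lies 155 mm ahead of it; z points along the fingers, y is the line along which they close (so a half turn about z gives the same grasp; the last joint's range is limited). The gripper opens to 85 mm and grips with 20 to 120 N. Pads are 22 mm wide; open, the fingers measure 114 mm over their backs; the gripper's body (76 mm by 85 mm) begins 54 mm behind the grasp point. The pads swing forward as they close: fully open they stand 13 mm farther back than shut.
Start: joints at [-0.112, 0.217, 1.613, -0, 1.311, -0.112], TCP at [0.625, 0, 0.405] pointing down, gripper open.
Joint ranges: [-2.75, 2.75], [-0.78, 2.1], [0.31, 2.55], [-1.13, 4.27], [0.13, 2.63], [-2.58, 2.58]. Speed limits (rad/s): [2.79, 2.79, 3.14, 3.14, 3.14, 3.14].

## Interface

Orientations are given as a rotation vector (axis times angle).
In Python, from plant import robot gives the robot as it stands.
- The arm moves only by the tool jog_arm, never from a script. Its argument "motion" is a list of rows, each an object of numbers: "x", "y", "z": the shift along the tool's x, y, z in cm; "rx", "ry", "rz": the turn, a rotation vector about the tool's x, y, z in degrees; "jaw": the closure in counts, from 0 (fully open) to 255 (shut). A call has 1 to 20 rows; each row shifts and turns the commanded pose from where the row before left it, along the tool's axes as they then stand; what a row does not reach is not made up. A row lasts 1/8 s, in which the tool goes at most 62.5 mm and 10.7 degrees, less where a joint would pass 70% of its speed; a pose out of reach is approached as far as the arm can. A call is refused whole if a number of a shift passes 6.25 or a number of a turn 10.7, either way. A call with a gripper value outside its range is refused whole. The fingers move at their own pace and stop on an object; "newtons" is the grip in N (left out, the last holds). Time passes only in rows, so rows that do not move let the fingers close. It gives the time, the measured TCP pose, the force, the opening and the grip force at its end, in the units of the state.
- robot.read_state(): the state, without advancing time (a new reading comes with each control period).
- robot.capture(name): name is "scene" or "side" or "wrist"; returns (picture, depth): 384x512x3 uint8, red, green, blue; 384x512 float32, m along the optical axis (not along the pixel's ray), 0 where there is no reading.
- robot.camera_params(name): a dict with "vertical_fov" (degrees; the focal length in pixels is half the picture's height over the tangent of half this angle, whatever the lens; pixels are square), "cx", "cy" (the principal point, pixels), "R" (3x3) and "t" (3): a world point X has camera coordinates R X + t. Camera axes: x right, y down, z forward; pixel columns grow to the right and rows downward; lengths in m; the calibration is good to about 2 mm. A picture is of the moment at which its call begins: read the wrist's pose just before it. camera_params takes no time and is no camera call; for the wrist camera it gives the pose at the moment of the call.
- robot.hand_in(): hands the job in; it is judged then, once.
The state is a dict: "t": time; "joint_positions": joint angles; "qd": joint speeds; "joint_efforts": joint torques, N m; "eef_pos": TCP position; "tool_rot": TCP orientation; "force": force on the tool from outside, world axes, zero at the start; "torque": the same for the moment, N m; "width": opening from 0.0 (shut) to 1.0 (fully open); "grip_force": force on a finger pad.
Only numpy, scipy, OpenCV 4.12 (cv2) and the standard library are available. Lean on these libraries where they do the work, as an engineer would, in place of code of your own. Each camera call takes 0.05 s, during which the arm holds its last target. There are 200 camera calls.

## Task

The tub of small clams on the bench scale cannot be closed because one large cockle lies on top of the fill. Put that cockle into the low, empty return basket on the bench, then put the tub's own lid, the larger of the two lying loose on the bench, on the tub so that it sits flat and fully down on the rim, and let go of everything.

Things in the scene. Friction and masses are not known exactly. Their poses are not given: they have to be found in the camera images.
- cockle_center (a point): Large round cockle, a rigid closed lens-shaped shell 56 mm across (widest half-way up), 40 mm high, about 70 g, lying flat on the fixed bed of small clams in the tub on the scale. Alike from all sides: grip it across the 56 mm in any direction. The point is its centre, 20 mm above its underside.
- tub_rim (a point): Open white tub on the bench scale; both stay put. The point: centre of its mouth, level with the rim's top, 150 mm above the bench. x along the long side, z up. Inside 190 x 150 mm (x, y), rim 214 x 174 mm outside. The bed of small clams, at the fill line, lies 16 mm below the rim. The scale (under 65 mm high) reaches 190 mm from this point along -x.
- lid_center (a point): Tub's lid, 220 g, loose on the bench, right way up, the larger of two loose lids: white plate 216 x 176 x 5 mm, below it a plug 170 x 130 x 10 mm (10 mm play all round in the tub), on top a bar handle 90 x 16 mm, 35 mm high. x along long side and handle, z up. The point: centre, 25 mm above the plug's underside, 10 above the plate's top, 25 below the handle's top; 15 mm above the rim when seated.
- basket_floor (a point): The empty, low white return basket on the bench; it stays put. The point is the centre of its inner floor. Inside 198 x 158 mm (x along the long side, y), walls 55 mm high above the floor, 5 mm thick, open at the top, z up.
Mind the look-alikes: they are no part of the job. What is shaped like the part that bears cockle_center but red or yellow is not meant.

How it is judged:
By the outcome, as a careful person would: the job done as asked, in the order asked, and still so for the second after the job is handed in, with the robot touching nothing.
It also fails if it takes over 64 s, if anything falls off the work surface, if the arm or the gripper's body presses on something with over 40 N, if the wrist force passes 120 N, or if a joint passes its speed limit or range.

## Working session

There is one attempt and no reset: what is moved stays moved. The work goes in short steps, Python scripts to look and compute and a tool call to move; the robot and the scene stay as the last step left them, time stands still between calls to the robot, and variables do not carry over. Pictures are saved under pics/ and viewed, at most 10 in all, crops included, and the job is handed in when it is done.

Besides the shell and the picture viewer there is one more tool, called as name(argument=value, ...) on one line, values as JSON. jog_arm: Moves the arm, as the interface text tells. Its arguments: {"type":"object","properties":{"motion":{"type":"array","items":{"type":"object","properties":{"x":{"type":"number"},"y":{"type":"number"},"z":{"type":"number"},"rx":{"type":"number"},"ry":{"type":"number"},"rz":{"type":"number"},"jaw":{"type":"number"}}}},"newtons":{"type":"number"}},"required":["motion"]}

```bash
ls; mkdir -p pics
cat > h.py <<'E'
import numpy as np, cv2
from plant import robot
def cap(n):
    p=robot.camera_params(n); im,d=robot.capture(n)
    f=384/2/np.tan(np.radians(p['vertical_fov'])/2)
    return im,d,p,f
def cloud(d,p,f):
    v,u=np.mgrid[:384,:512]
    c=np.stack([(u-p['cx'])/f*d,(v-p['cy'])/f*d,d],-1)
    return (c-np.array(p['t']))@np.array(p['R'])
E
python3 - <<'E'
from h import *
ims=[]
for n in ['scene','side']:
    im,d,p,f=cap(n); np.savez(n+'.npz',im=im,d=d,R=p['R'],t=p['t'],c=[p['cx'],p['cy'],f]); cv2.imwrite(f'pics/{n}0.png',im[...,::-1]); print(n,p)
print(robot.read_state())
E
```

```text
pics
scene {'vertical_fov': 45.59757487902955, 'cx': 252.25646796127697, 'cy': 189.58926768719553, 'R': array([[ 0.12568822,  0.99206818, -0.0017863 ],
       [ 0.84070509, -0.10746717, -0.53072193],
       [-0.52670431,  0.06520374, -0.84754413]]), 't': array([-0.06404234, -0.40563774,  1.76143313])}
side {'vertical_fov': 53.6291759416945, 'cx': 250.69312867951203, 'cy': 191.7274939502922, 'R': array([[-0.81137129, -0.58405717,  0.02353414],
       [-0.34204461,  0.44174877, -0.82937537],
       [ 0.47400646, -0.68098109, -0.55819588]]), 't': array([0.46061792, 0.30254102, 0.76997191])}
{'t': 0.1, 'joint_positions': array([-1.12220101e-01,  2.17684509e-01,  1.61478257e+00,  1.35029814e-05,
        1.31131568e+00, -1.12205016e-01]), 'qd': array([ 0.00039298, -0.00115296, -0.00348798,  0.00139467, -0.00032215,
        0.00125889]), 'joint_efforts': array([-3.89421966e-04, -3.98076224e+01, -3.04969239e+01, -1.69335931e-04,
        4.17826959e-03,  6.71974954e-05]), 'eef_pos': array([6.24637346e-01, 5.22064028e-05, 4.03490204e-01]), 'tool_rot': array([-2.22024503e+00, -2.22020381e+00,  2.12771007e-03]), 'force': array([ 0.58378544,  0.43780688, -0.23185166]), 'torque': array([ 0.01977945, -0.04839298,  0.04852346]), 'grip_force': 0.0, 'width': 0.9944978969525924}
```

View pics/scene0.png

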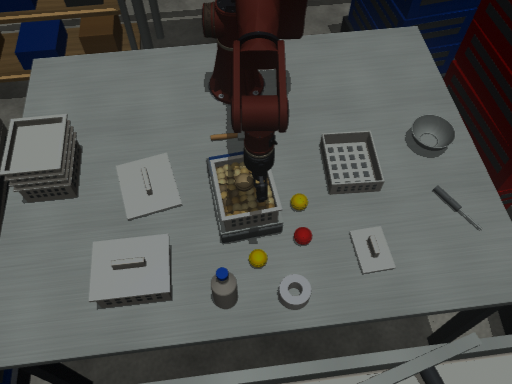

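View pics/side0.png

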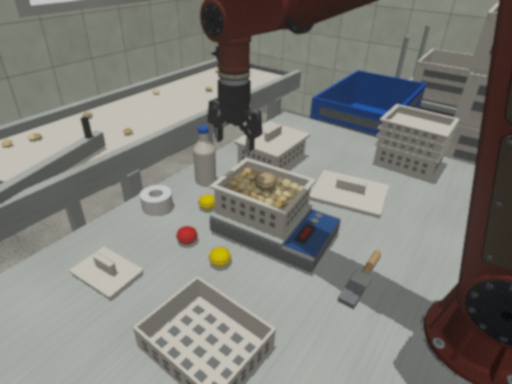

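The scene view shows the tub at about (245,195), the basket at (350,162), the large loose lid at (148,185) and the small lid at (372,250). The lid at (130,268) is on another tub. In the side view the cockle is at about (267,181).

Run:
```python
from h import *
for n in ['scene','side']:
    z=np.load(n+'.npz'); c=z['c']; 
    P=cloud(z['d'],dict(cx=c[0],cy=c[1],R=z['R'],t=z['t']),c[2]); z_=P[...,2]; ok=z['d']>0
    def box(name,u0,v0,u1,v1,lo,hi):
        m=np.zeros_like(ok); m[v0:v1,u0:u1]=1; m&=ok&(z_>lo)&(z_<hi)
        num,l,st,_=cv2.connectedComponentsWithStats(m.astype(np.uint8))
        if num<2: print(n,name,'none'); return
        m=l==1+st[1:,4].argmax()
        q=P[m]; r=cv2.minAreaRect((q[:,:2]*1000).astype(np.float32)); print(n,name,m.sum(),'rect',np.round(r[0],1),np.round(r[1],1),round(r[2],1),'z',np.round(np.percentile(q[:,2],[5,50,95]),4),'mean',np.round(q.mean(0),4))
    if n=='scene':
        box('bench',150,60,200,120,-.1,.1)
        box('tubrim',195,140,290,245,.14,.16)
        box('cockle',215,155,275,220,.156,.19)
        box('lid',105,145,190,225,.009,.03); box('handle',105,145,190,225,.035,.07)
        box('basket',310,120,390,200,.045,.08); box('bfloor',325,140,375,190,.0,.02)
    else:
        box('cockle',235,160,300,215,.156,.19)
        box('tubrim',205,140,320,240,.14,.16)
        box('lid',300,160,400,220,.009,.03); box('handle',300,160,400,220,.035,.07)
        box('basket',120,270,290,383,.045,.08)
p=robot.camera_params('wrist'); print(p)
im,_,_,_=cap('wrist'); cv2.imwrite('pics/w0.png',im[...,::-1])
```

```text
scene bench 2992 rect [ -11.6 -239.3] [197.9 329.2] 86.3 z [-0.0045  0.0006  0.0054] mean [-0.0051 -0.2348  0.0006]
scene tubrim 868 rect [552.1 -27.8] [221.  174.6] 4.8 z [0.1446 0.1505 0.1545] mean [ 0.5763 -0.0376  0.1502]
scene cockle 249 rect [551.6 -30. ] [53.6 53.6] 77.8 z [0.1584 0.1696 0.1761] mean [ 0.5558 -0.0304  0.1686]
scene lid 2855 rect [ 427.3 -334. ] [222.3 180.1] 11.0 z [0.0114 0.0157 0.0204] mean [ 0.4334 -0.3354  0.0158]
scene handle 126 rect [ 428.9 -335.5] [91.2 16.2] 11.4 z [0.0395 0.0498 0.0549] mean [ 0.4329 -0.3344  0.049 ]
scene basket 703 rect [434.5 339.8] [171.4 216.8] 86.5 z [0.046  0.0569 0.0637] mean [0.4381 0.3428 0.0559]
scene bfloor 1753 rect [414.  348.9] [148.4 171.7] 87.5 z [0.0019 0.0065 0.0129] mean [0.4136 0.3497 0.0068]
side cockle 253 rect [547.8 -26.1] [52.8 49. ] 14.3 z [0.1572 0.1682 0.1741] mean [ 0.5441 -0.0211  0.1669]
side tubrim 1256 rect [553.9 -30.4] [215.7 180.5] 4.8 z [0.1419 0.1499 0.1518] mean [ 0.5506 -0.0251  0.1488]
side lid 1974 rect [ 429.6 -339. ] [216.7 185.8] 11.6 z [0.0131 0.0157 0.0187] mean [ 0.4217 -0.3238  0.0159]
side handle 323 rect [ 433.6 -115.4] [111.   66.8] 43.9 z [0.0529 0.0566 0.0665] mean [ 0.4321 -0.1043  0.0582]
side basket 2037 rect [433.5 338.8] [170.7 211. ] 87.2 z [0.0463 0.058  0.0617] mean [0.4387 0.3361 0.0559]
{'vertical_fov': 60.55386067059823, 'cx': 262.95023833593984, 'cy': 187.49612756877204, 'R': array([[ 9.99997887e-01, -6.16195468e-05, -2.05457939e-03],
       [ 4.85071557e-04, -9.64245167e-01,  2.65011362e-01],
       [-1.99744813e-03, -2.65011799e-01, -9.64243100e-01]]), 't': array([-0.62416336, -0.03335097,  0.37820175])}
```

View pics/w0.png

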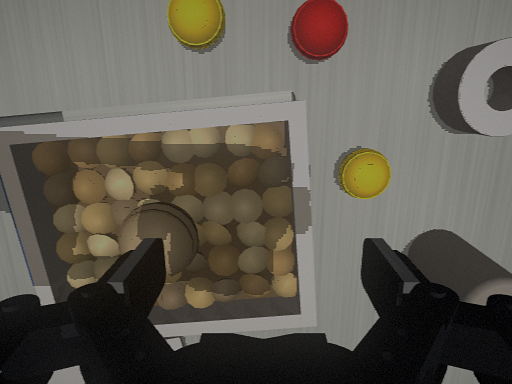

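The wrist view shows the cockle at about (160,235), with the fingers closing along world x (image horizontal). I'll move above the cockle and check the offset.

jog_arm(motion=[{"x":-1.4,"y":-3.75,"z":1.5},{"x":-1.4,"y":-3.75,"z":1.5},{},{}])

```text
$.motion[0]: bad value
```

Run:
```python
from h import *
s=robot.read_state(); print(s['eef_pos'],s['tool_rot'])
im,d,p,f=cap('wrist'); P=cloud(d,p,f); z=P[...,2]
def top(lo,hi,tag):
    m=(d>0)&(z>lo)&(z<hi)&(abs(P[...,0]-.55)<.05)&(abs(P[...,1]+.03)<.05)
    n,l,st,_=cv2.connectedComponentsWithStats(m.astype(np.uint8)); m=l==1+st[1:,4].argmax()
    q=P[m]; print(tag,m.sum(),cv2.minEnclosingCircle((q[:,:2]*1000).astype(np.float32)),q.mean(0),q[:,2].max())
top(.158,.2,'eq'); top(.166,.2,'top')
cv2.imwrite('pics/w1.png',im[...,::-1])
```

```text
[6.24700084e-01 5.98918180e-05 4.03635614e-01] [-2.22039539e+00 -2.22036564e+00  1.84803246e-03]
eq 3020 ((549.4774169921875, -30.14319610595703), 27.217952728271484) [ 0.55470653 -0.02211929  0.16715998] 0.17435823122207816
top 1991 ((549.6864013671875, -30.338760375976562), 23.38676643371582) [ 0.55347587 -0.02362408  0.16958223] 0.17435823122207816
```

View pics/w1.png

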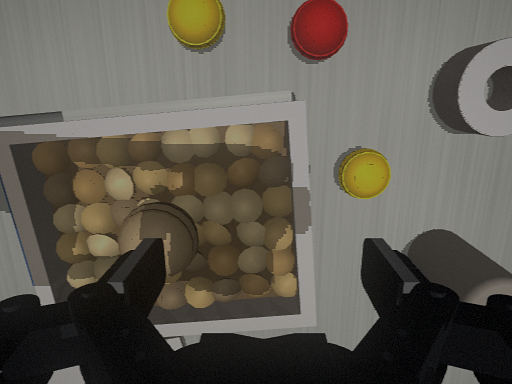

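The view is unchanged because the call was refused; the cockle is still at (160,235). The close measurement gives (0.550, -0.030). I'll retry with complete rows.

jog_arm(motion=[{"x":-1.5,"y":-3.75,"z":1.5,"rx":0,"ry":0,"rz":0,"jaw":0},{"x":-1.5,"y":-3.75,"z":1.5,"rx":0,"ry":0,"rz":0,"jaw":0},{"x":0,"y":0,"z":1.5,"rx":0,"ry":0,"rz":0,"jaw":0},{"x":0,"y":0,"z":1.5,"rx":0,"ry":0,"rz":0,"jaw":0},{"x":0,"y":0,"z":1.3,"rx":0,"ry":0,"rz":0,"jaw":0},{"x":0,"y":0,"z":1.3,"rx":0,"ry":0,"rz":0,"jaw":0},{"x":0,"y":0,"z":1.2,"rx":0,"ry":0,"rz":0,"jaw":0},{"x":0,"y":0,"z":0,"rx":0,"ry":0,"rz":0,"jaw":0},{"x":0,"y":0,"z":0,"rx":0,"ry":0,"rz":0,"jaw":0}], newtons=30)

```text
t: 1.32
eef_pos: [0.5503, -0.03, 0.307]
tool_rot: [2.221, 2.221, 0.001]
force: [0.0, -0.6, 0.2]
width: 0.998
grip_force: 0.0
```

jog_arm(motion=[{"x":0,"y":0,"z":0.3,"rx":0,"ry":0,"rz":0,"jaw":60},{"x":0,"y":0,"z":0,"rx":0,"ry":0,"rz":0,"jaw":255},{"x":0,"y":0,"z":0,"rx":0,"ry":0,"rz":0,"jaw":255},{"x":0,"y":0,"z":0,"rx":0,"ry":0,"rz":0,"jaw":255},{"x":0,"y":0,"z":0,"rx":0,"ry":0,"rz":0,"jaw":255},{"x":0,"y":0,"z":0,"rx":0,"ry":0,"rz":0,"jaw":255},{"x":0,"y":0,"z":0,"rx":0,"ry":0,"rz":0,"jaw":255}], newtons=30)

```text
t: 2.2
eef_pos: [0.5503, -0.03, 0.3043]
tool_rot: [2.221, 2.221, 0.001]
force: [-0.4, -0.5, 4.3]
width: 0.634
grip_force: 32.0
```

jog_arm(motion=[{"x":0,"y":0,"z":-1,"rx":0,"ry":0,"rz":0,"jaw":255},{"x":0,"y":0,"z":-2,"rx":0,"ry":0,"rz":0,"jaw":255},{"x":0,"y":0,"z":-3,"rx":0,"ry":0,"rz":0,"jaw":255},{"x":0,"y":0,"z":-2,"rx":0,"ry":0,"rz":0,"jaw":255},{"x":1,"y":0,"z":0,"rx":0,"ry":0,"rz":0,"jaw":255},{"x":2,"y":-0.6,"z":0,"rx":0,"ry":0,"rz":0,"jaw":255},{"x":3,"y":-1,"z":0,"rx":0,"ry":0,"rz":0,"jaw":255},{"x":4,"y":-1,"z":0,"rx":0,"ry":0,"rz":0,"jaw":255},{"x":4,"y":-1,"z":0,"rx":0,"ry":0,"rz":0,"jaw":255},{"x":4,"y":-1,"z":0,"rx":0,"ry":0,"rz":0,"jaw":255},{"x":4,"y":-1.5,"z":0,"rx":0,"ry":0,"rz":0,"jaw":255},{"x":4,"y":-1.5,"z":0,"rx":0,"ry":0,"rz":0,"jaw":255},{"x":4,"y":-1.5,"z":0,"rx":0,"ry":0,"rz":0,"jaw":255},{"x":3,"y":-1,"z":0,"rx":0,"ry":0,"rz":0,"jaw":255},{"x":2.4,"y":-1,"z":0,"rx":0,"ry":0,"rz":0,"jaw":255},{"x":1.5,"y":-0.5,"z":0,"rx":0,"ry":0,"rz":0,"jaw":255},{"x":0,"y":0,"z":0,"rx":0,"ry":0,"rz":0,"jaw":255},{"x":0,"y":0,"z":0,"rx":0,"ry":0,"rz":0,"jaw":255}])

```text
t: 4.45
eef_pos: [0.434, 0.3386, 0.3832]
tool_rot: [2.221, 2.221, -0.002]
force: [0.2, -0.6, -0.7]
width: 0.635
grip_force: 31.9
```

Run:
```python
from h import *
im,d,p,f=cap('side'); cv2.imwrite('pics/s1.png',im[...,::-1])
```

```text
(no output)
```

View pics/s1.png

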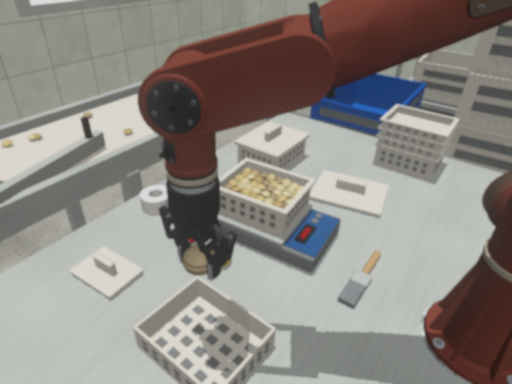

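The cockle is held at (200,260), above the basket at (205,330), and the tub fill is clear. Lowering it in.

jog_arm(motion=[{"x":0,"y":0,"z":2,"rx":0,"ry":0,"rz":0,"jaw":255},{"x":0,"y":0,"z":3,"rx":0,"ry":0,"rz":0,"jaw":255},{"x":0,"y":0,"z":4,"rx":0,"ry":0,"rz":0,"jaw":255},{"x":0,"y":0,"z":4,"rx":0,"ry":0,"rz":0,"jaw":255},{"x":0,"y":0,"z":3,"rx":0,"ry":0,"rz":0,"jaw":255},{"x":0,"y":0,"z":2,"rx":0,"ry":0,"rz":0,"jaw":255},{"x":0,"y":0,"z":1.2,"rx":0,"ry":0,"rz":0,"jaw":255},{"x":0,"y":0,"z":0.8,"rx":0,"ry":0,"rz":0,"jaw":255},{"x":0,"y":0,"z":0.4,"rx":0,"ry":0,"rz":0,"jaw":255},{"x":0,"y":0,"z":0,"rx":0,"ry":0,"rz":0,"jaw":255},{"x":0,"y":0,"z":0,"rx":0,"ry":0,"rz":0,"jaw":255}])

```text
t: 5.88
eef_pos: [0.4343, 0.3393, 0.1804]
tool_rot: [2.221, 2.221, 0.002]
force: [0.3, 1.0, -0.9]
width: 0.641
grip_force: 31.9
```

jog_arm(motion=[{"x":0,"y":0,"z":0.25,"rx":0,"ry":0,"rz":0,"jaw":255},{"x":0,"y":0,"z":0,"rx":0,"ry":0,"rz":0,"jaw":255},{"x":0,"y":0,"z":0,"rx":0,"ry":0,"rz":0,"jaw":60},{"x":0,"y":0,"z":0,"rx":0,"ry":0,"rz":0,"jaw":30},{"x":0,"y":0,"z":0,"rx":0,"ry":0,"rz":0,"jaw":0},{"x":0,"y":0,"z":0,"rx":0,"ry":0,"rz":0,"jaw":0},{"x":0,"y":0,"z":0,"rx":0,"ry":0,"rz":0,"jaw":0},{"x":0,"y":0,"z":-1,"rx":0,"ry":0,"rz":0,"jaw":0},{"x":0,"y":0,"z":-2,"rx":0,"ry":0,"rz":0,"jaw":0},{"x":0,"y":0,"z":-3,"rx":0,"ry":0,"rz":0,"jaw":0},{"x":0,"y":0,"z":-4,"rx":0,"ry":0,"rz":0,"jaw":0},{"x":0,"y":0,"z":-4,"rx":0,"ry":0,"rz":0,"jaw":0},{"x":0,"y":0,"z":-4,"rx":0,"ry":0,"rz":0,"jaw":0},{"x":0,"y":0,"z":-4,"rx":0,"ry":0,"rz":0,"jaw":0},{"x":0,"y":0,"z":-3,"rx":0,"ry":0,"rz":0,"jaw":0},{"x":0,"y":0,"z":0,"rx":0,"ry":0,"rz":0,"jaw":0},{"x":0,"y":0,"z":0,"rx":0,"ry":0,"rz":0,"jaw":0}])

```text
t: 8.0
eef_pos: [0.4336, 0.3388, 0.4271]
tool_rot: [-2.221, -2.221, 0.001]
force: [-0.6, -0.8, -1.0]
width: 0.998
grip_force: 0.0
```

Run:
```python
from h import *
im,d,p,f=cap('side'); cv2.imwrite('pics/s2.png',im[...,::-1]); print(robot.read_state()['eef_pos'])
```

```text
[0.43344324 0.33865967 0.42599951]
```

View pics/s2.png

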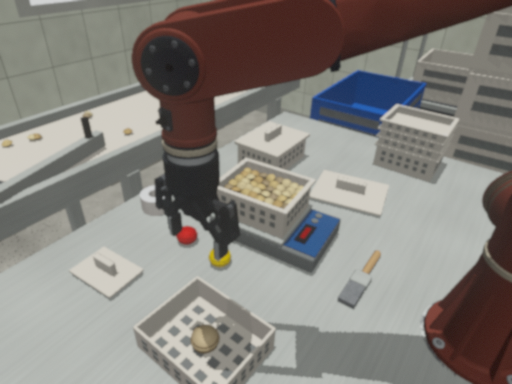

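The cockle lies in the basket at (205,338). Next is the lid: travel along -y, then turn.

jog_arm(motion=[{"x":-2,"y":0,"z":0,"rx":0,"ry":0,"rz":0,"jaw":0},{"x":-4,"y":0,"z":0,"rx":0,"ry":0,"rz":0,"jaw":0},{"x":-4,"y":0,"z":0,"rx":0,"ry":0,"rz":0,"jaw":0},{"x":-4,"y":0,"z":0,"rx":0,"ry":0,"rz":0,"jaw":0},{"x":-4,"y":0,"z":0,"rx":0,"ry":0,"rz":0,"jaw":0},{"x":-4,"y":0,"z":0,"rx":0,"ry":0,"rz":0,"jaw":0},{"x":-4,"y":0,"z":0,"rx":0,"ry":0,"rz":0,"jaw":0},{"x":-4,"y":0,"z":0,"rx":0,"ry":0,"rz":0,"jaw":0},{"x":-4,"y":0,"z":0,"rx":0,"ry":0,"rz":0,"jaw":0},{"x":-4,"y":0,"z":0,"rx":0,"ry":0,"rz":0,"jaw":0},{"x":-4,"y":0,"z":0,"rx":0,"ry":0,"rz":0,"jaw":0},{"x":-4,"y":0,"z":0,"rx":0,"ry":0,"rz":0,"jaw":0},{"x":-4,"y":0,"z":0,"rx":0,"ry":0,"rz":0,"jaw":0},{"x":-4,"y":0,"z":0,"rx":0,"ry":0,"rz":0,"jaw":0},{"x":-4,"y":0,"z":0,"rx":0,"ry":0,"rz":0,"jaw":0},{"x":-4,"y":0,"z":0,"rx":0,"ry":0,"rz":0,"jaw":0},{"x":-4,"y":0,"z":0,"rx":0,"ry":0,"rz":0,"jaw":0},{"x":-1.5,"y":-0.5,"z":0,"rx":0,"ry":0,"rz":0,"jaw":0},{"x":0,"y":0,"z":0,"rx":0,"ry":0,"rz":0,"jaw":0}])

```text
t: 10.42
eef_pos: [0.4279, -0.3365, 0.4262]
tool_rot: [-2.222, -2.217, -0.0]
force: [0.1, -0.9, -0.3]
width: 0.998
grip_force: 0.0
```

jog_arm(motion=[{"x":0,"y":0,"z":0,"rx":0,"ry":0,"rz":10,"jaw":0},{"x":0,"y":0,"z":0,"rx":0,"ry":0,"rz":10,"jaw":0},{"x":0,"y":0,"z":0,"rx":0,"ry":0,"rz":10,"jaw":0},{"x":0,"y":0,"z":0,"rx":0,"ry":0,"rz":10,"jaw":0},{"x":0,"y":0,"z":0,"rx":0,"ry":0,"rz":10,"jaw":0},{"x":0,"y":0,"z":0,"rx":0,"ry":0,"rz":10,"jaw":0},{"x":0,"y":0,"z":0,"rx":0,"ry":0,"rz":10,"jaw":0},{"x":0,"y":0,"z":0,"rx":0,"ry":0,"rz":8.7,"jaw":0},{"x":0,"y":0,"z":0,"rx":0,"ry":0,"rz":0,"jaw":0},{"x":0,"y":0,"z":0,"rx":0,"ry":0,"rz":0,"jaw":0}])

```text
t: 11.68
eef_pos: [0.429, -0.3351, 0.4271]
tool_rot: [-3.125, -0.314, 0.0]
force: [0.2, -0.3, -0.3]
width: 1.0
grip_force: 0.0
```

```bash
cat > lid.py <<'E'
from h import *
from scipy.spatial.transform import Rotation as Ro
im,d,p,f=cap('wrist'); P=cloud(d,p,f); z=P[...,2]
s=robot.read_state(); print(s['eef_pos'],s['joint_positions']); M=Ro.from_rotvec(s['tool_rot']).as_matrix(); print('tool y yaw',np.degrees(np.arctan2(M[1,1],M[0,1])))
for lo,hi,t in [(.035,.07,'handle'),(.042,.07,'htop')]:
    m=(d>0)&(z>lo)&(z<hi)&(abs(P[...,0]-.43)<.08)&(abs(P[...,1]+.336)<.06)
    n,l,st,_=cv2.connectedComponentsWithStats(m.astype(np.uint8)); m=l==1+st[1:,4].argmax()
    q=P[m]; r=cv2.minAreaRect((q[:,:2]*1000).astype(np.float32)); print(t,m.sum(),r,np.percentile(q[:,2],[50,95]))
    if t=='handle': print('shift in tool cm',100*M.T@(np.array([r[0][0]/1e3,r[0][1]/1e3,.038+.155])-s['eef_pos']))
E
python3 lid.py
```

```text
[ 0.42901172 -0.33530974  0.42711904] [-7.92371370e-01  2.70642778e-02  1.78052331e+00  1.91293893e-04
  1.33439990e+00  5.78759700e-01]
tool y yaw -78.56259324019742
handle 1196 ((427.8656005859375, -337.3533630371094), (89.65906524658203, 15.894513130187988), 11.9573974609375) [0.0492689  0.05065872]
shift in tool cm [-0.15144849  0.18769691 23.41183399]
htop 1187 ((427.8656005859375, -337.3533630371094), (89.65906524658203, 15.894513130187988), 11.9573974609375) [0.04928279 0.05066017]
```

jog_arm(motion=[{"x":-0.15,"y":0.2,"z":3,"rx":0,"ry":0,"rz":-0.5,"jaw":0},{"x":0,"y":0,"z":4,"rx":0,"ry":0,"rz":0,"jaw":0},{"x":0,"y":0,"z":4,"rx":0,"ry":0,"rz":0,"jaw":0},{"x":0,"y":0,"z":4,"rx":0,"ry":0,"rz":0,"jaw":0},{"x":0,"y":0,"z":3,"rx":0,"ry":0,"rz":0,"jaw":0},{"x":0,"y":0,"z":2,"rx":0,"ry":0,"rz":0,"jaw":0},{"x":0,"y":0,"z":1.5,"rx":0,"ry":0,"rz":0,"jaw":0},{"x":0,"y":0,"z":1,"rx":0,"ry":0,"rz":0,"jaw":60},{"x":0,"y":0,"z":0.7,"rx":0,"ry":0,"rz":0,"jaw":60},{"x":0,"y":0,"z":0,"rx":0,"ry":0,"rz":0,"jaw":120},{"x":0,"y":0,"z":0,"rx":0,"ry":0,"rz":0,"jaw":120}])

```text
t: 13.1
eef_pos: [0.4282, -0.3385, 0.1959]
tool_rot: [3.124, 0.323, 0.001]
force: [0.2, 0.2, -0.2]
width: 0.53
grip_force: 0.0
```

jog_arm(motion=[{"x":0,"y":0,"z":0,"rx":0,"ry":0,"rz":0,"jaw":180},{"x":0,"y":0,"z":0,"rx":0,"ry":0,"rz":0,"jaw":255},{"x":0,"y":0,"z":0,"rx":0,"ry":0,"rz":0,"jaw":255},{"x":0,"y":0,"z":0,"rx":0,"ry":0,"rz":0,"jaw":255},{"x":0,"y":0,"z":0,"rx":0,"ry":0,"rz":0,"jaw":255},{"x":0,"y":0,"z":0,"rx":0,"ry":0,"rz":0,"jaw":255}], newtons=50)

```text
t: 13.85
eef_pos: [0.4283, -0.3385, 0.1959]
tool_rot: [3.124, 0.323, 0.001]
force: [0.0, 0.2, 6.2]
width: 0.175
grip_force: 50.2
```

jog_arm(motion=[{"x":0,"y":0,"z":-0.5,"rx":0,"ry":0,"rz":0,"jaw":255},{"x":0,"y":0,"z":-1,"rx":0,"ry":0,"rz":0,"jaw":255},{"x":0,"y":0,"z":-2,"rx":0,"ry":0,"rz":0,"jaw":255},{"x":0,"y":0,"z":-3,"rx":0,"ry":0,"rz":0,"jaw":255},{"x":0,"y":0,"z":-4,"rx":0,"ry":0,"rz":0,"jaw":255},{"x":0,"y":0,"z":-4,"rx":0,"ry":0,"rz":0,"jaw":255},{"x":0,"y":0,"z":-3,"rx":0,"ry":0,"rz":0,"jaw":255},{"x":0,"y":0,"z":-2,"rx":0,"ry":0,"rz":0,"jaw":255},{"x":0,"y":0,"z":-1,"rx":0,"ry":0,"rz":2,"jaw":255},{"x":0,"y":0,"z":0,"rx":0,"ry":0,"rz":3,"jaw":255},{"x":0,"y":0,"z":0,"rx":0,"ry":0,"rz":2,"jaw":255},{"x":0,"y":0,"z":0,"rx":0,"ry":0,"rz":0,"jaw":255},{"x":0,"y":0,"z":0,"rx":0,"ry":0,"rz":0,"jaw":255}])

```text
t: 15.48
eef_pos: [0.4278, -0.3381, 0.3996]
tool_rot: [-3.138, -0.132, 0.001]
force: [-0.1, -0.5, -1.3]
width: 0.178
grip_force: 49.1
```

Run:
```python
from h import *
from scipy.spatial.transform import Rotation as Ro
s=robot.read_state(); M=Ro.from_rotvec(s['tool_rot']).as_matrix()
print(s['eef_pos'],np.degrees(np.arctan2(M[1,1],M[0,1])),100*M.T@(np.array([.553,-.029,.400])-s['eef_pos']))
im,d,p,f=cap('side'); P=cloud(d,p,f); cv2.imwrite('pics/s3.png',im[...,::-1])
# tub refit: rim now unobstructed in scene
for n in ['scene','side']:
    im,d,p,f=cap(n); P=cloud(d,p,f); z=P[...,2]
    m=(d>0)&(z>.142)&(z<.158)&(abs(P[...,0]-.553)<.13)&(abs(P[...,1]+.029)<.11)
    k,l,st,_=cv2.connectedComponentsWithStats(m.astype(np.uint8)); m=l==1+st[1:,4].argmax()
    print(n,m.sum(),cv2.minAreaRect((P[m][:,:2]*1000).astype(np.float32)))
    m=(d>0)&(abs(P[...,0]-.43)<.14)&(abs(P[...,1]+.337)<.12)&(abs(z-.225)<.008); print('lid',cv2.minAreaRect((P[m][:,:2]*1000).astype(np.float32)),np.median(z[m]))
```

```text
[ 0.42781361 -0.33811113  0.39958138] -85.19141159688311 [ 1.50657551e+01 -2.97529389e+01 -2.52338416e-02]
scene 1027 ((552.4779052734375, -27.75670623779297), (219.17547607421875, 174.36782836914062), 4.784365177154541)
lid ((427.87567138671875, -335.5440979003906), (221.9359588623047, 176.52548217773438), 4.644302845001221) 0.21972703644309477
side 1198 ((553.5982666015625, -29.07666015625), (215.34552001953125, 179.08680725097656), 4.964050769805908)
lid ((428.3113708496094, -336.4859619140625), (216.37197875976562, 184.18255615234375), 4.701202392578125) 0.2196147880923523
```

View pics/s3.png

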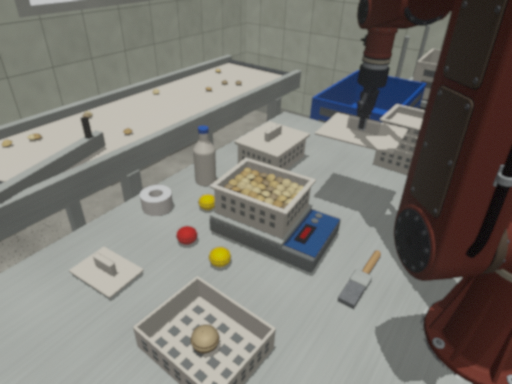

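The lid is held level at (370,128) with its yaw aligned to the tub. Carrying it to the tub.

jog_arm(motion=[{"x":0.5,"y":-1,"z":0,"rx":0,"ry":0,"rz":0,"jaw":255},{"x":1,"y":-2,"z":0,"rx":0,"ry":0,"rz":0,"jaw":255},{"x":1.5,"y":-3,"z":0,"rx":0,"ry":0,"rz":0,"jaw":255},{"x":1.5,"y":-3,"z":0,"rx":0,"ry":0,"rz":0,"jaw":255},{"x":1.5,"y":-3,"z":0,"rx":0,"ry":0,"rz":0,"jaw":255},{"x":1.5,"y":-3,"z":0,"rx":0,"ry":0,"rz":0,"jaw":255},{"x":1.5,"y":-3,"z":0,"rx":0,"ry":0,"rz":0,"jaw":255},{"x":1.5,"y":-3,"z":0,"rx":0,"ry":0,"rz":0,"jaw":255},{"x":1.5,"y":-3,"z":0,"rx":0,"ry":0,"rz":0,"jaw":255},{"x":1.5,"y":-3,"z":0,"rx":0,"ry":0,"rz":0,"jaw":255},{"x":1,"y":-1.6,"z":0,"rx":0,"ry":0,"rz":0,"jaw":255},{"x":0.55,"y":-1,"z":0,"rx":0,"ry":0,"rz":0,"jaw":255},{"x":0,"y":0,"z":0,"rx":0,"ry":0,"rz":0,"jaw":255},{"x":0,"y":0,"z":0,"rx":0,"ry":0,"rz":0,"jaw":255},{"x":0,"y":0,"z":0,"rx":0,"ry":0,"rz":0,"jaw":255}])

```text
t: 17.5
eef_pos: [0.5529, -0.0315, 0.4002]
tool_rot: [3.139, 0.13, -0.0]
force: [-0.6, -0.2, -1.5]
width: 0.18
grip_force: 49.2
```

Run:
```python
from h import *
from scipy.spatial.transform import Rotation as Ro
s=robot.read_state(); M=Ro.from_rotvec(s['tool_rot']).as_matrix()
print(s['eef_pos'],np.degrees(np.arctan2(M[1,1],M[0,1])),100*M.T@(np.array([.5528,-.0305,.336])-s['eef_pos']))
```

```text
[ 0.55293365 -0.03147063  0.40018344] -85.27230430084414 [-4.00248248e-03 -9.91116041e-02  6.41832562e+00]
```

Lower to about 3 mm above seated, then gently to contact.

jog_arm(motion=[{"x":0,"y":-0.1,"z":1,"rx":0,"ry":0,"rz":0,"jaw":255},{"x":0,"y":0,"z":1.5,"rx":0,"ry":0,"rz":0,"jaw":255},{"x":0,"y":0,"z":1.5,"rx":0,"ry":0,"rz":0,"jaw":255},{"x":0,"y":0,"z":0.8,"rx":0,"ry":0,"rz":0,"jaw":255},{"x":0,"y":0,"z":0.5,"rx":0,"ry":0,"rz":0,"jaw":255},{"x":0,"y":0,"z":0.4,"rx":0,"ry":0,"rz":0,"jaw":255},{"x":0,"y":0,"z":0.3,"rx":0,"ry":0,"rz":0,"jaw":255},{"x":0,"y":0,"z":0,"rx":0,"ry":0,"rz":0,"jaw":255},{"x":0,"y":0,"z":0,"rx":0,"ry":0,"rz":0,"jaw":255}])

```text
t: 18.62
eef_pos: [0.5532, -0.0297, 0.3406]
tool_rot: [3.139, 0.132, 0.001]
force: [-1.0, 0.1, -2.0]
width: 0.178
grip_force: 49.2
```

jog_arm(motion=[{"x":0,"y":0,"z":0.2,"rx":0,"ry":0,"rz":0,"jaw":255},{"x":0,"y":0,"z":0.1,"rx":0,"ry":0,"rz":0,"jaw":255},{"x":0,"y":0,"z":0.1,"rx":0,"ry":0,"rz":0,"jaw":255},{"x":0,"y":0,"z":0,"rx":0,"ry":0,"rz":0,"jaw":255},{"x":0,"y":0,"z":0,"rx":0,"ry":0,"rz":0,"jaw":255}])

```text
t: 19.25
eef_pos: [0.5531, -0.0297, 0.3362]
tool_rot: [3.139, 0.132, 0.0]
force: [0.1, -0.1, -1.5]
width: 0.179
grip_force: 49.2
```

jog_arm(motion=[{"x":0,"y":0,"z":0.1,"rx":0,"ry":0,"rz":0,"jaw":255},{"x":0,"y":0,"z":0,"rx":0,"ry":0,"rz":0,"jaw":255},{"x":0,"y":0,"z":0,"rx":0,"ry":0,"rz":0,"jaw":255}])

```text
t: 19.62
eef_pos: [0.5532, -0.0297, 0.3359]
tool_rot: [3.139, 0.132, 0.001]
force: [-1.9, 0.6, 2.6]
width: 0.175
grip_force: 49.8
```

```bash
cat > fin.py <<'E'
from h import *
import sys
for n in ['side','scene']:
    im,d,p,f=cap(n); P=cloud(d,p,f); z=P[...,2]
    m=(d>0)&(z>.145)&(z<.170)&(abs(P[...,0]-.553)<.13)&(abs(P[...,1]+.029)<.11)
    q=P[m]; A=np.c_[q[:,:2]-[.553,-.029],np.ones(len(q))]
    for _ in range(4):
        c=np.linalg.lstsq(A,q[:,2],rcond=None)[0]; k=abs(A@c-q[:,2])<.004; A,q=A[k],q[k]
    print(n,len(q),'tilt deg',np.degrees(c[:2]),'z',c[2],cv2.minAreaRect((q[:,:2]*1000).astype(np.float32)))
    if n=='side': cv2.imwrite(sys.argv[1],cv2.resize(im[...,::-1][120:310,170:390],None,fx=3,fy=3))
E
python3 fin.py pics/f1.png
```

```text
side 2727 tilt deg [ 0.05703847 -0.15205945] z 0.15556589669483492 ((553.4445190429688, -28.625625610351562), (217.93679809570312, 181.28224182128906), 4.871983051300049)
scene 2470 tilt deg [ 0.07752883 -0.01090773] z 0.15569094985428727 ((553.2099609375, -27.26165771484375), (219.8959197998047, 176.4869384765625), 4.601038455963135)
```

Contact: the plate top is at 0.1556 m (0.155 when seated), level and centred. Release and rise.

jog_arm(motion=[{"x":0,"y":0,"z":0,"rx":0,"ry":0,"rz":0,"jaw":190},{"x":0,"y":0,"z":0,"rx":0,"ry":0,"rz":0,"jaw":150},{"x":0,"y":0,"z":0,"rx":0,"ry":0,"rz":0,"jaw":60},{"x":0,"y":0,"z":0,"rx":0,"ry":0,"rz":0,"jaw":0},{"x":0,"y":0,"z":0,"rx":0,"ry":0,"rz":0,"jaw":0},{"x":0,"y":0,"z":0,"rx":0,"ry":0,"rz":0,"jaw":0},{"x":0,"y":0,"z":-1,"rx":0,"ry":0,"rz":0,"jaw":0},{"x":0,"y":0,"z":-2,"rx":0,"ry":0,"rz":0,"jaw":0},{"x":0,"y":0,"z":-3,"rx":0,"ry":0,"rz":0,"jaw":0},{"x":0,"y":0,"z":-3,"rx":0,"ry":0,"rz":0,"jaw":0},{"x":0,"y":0,"z":-2,"rx":0,"ry":0,"rz":0,"jaw":0},{"x":0,"y":0,"z":0,"rx":0,"ry":0,"rz":0,"jaw":0},{"x":0,"y":0,"z":0,"rx":0,"ry":0,"rz":0,"jaw":0}])

```text
t: 21.35
eef_pos: [0.5527, -0.0296, 0.444]
tool_rot: [-3.138, -0.131, 0.003]
force: [0.2, -0.0, 0.5]
width: 0.996
grip_force: 0.0
```

```bash
python3 fin.py pics/f2.png
```

```text
side 2856 tilt deg [ 0.04775204 -0.1546918 ] z 0.1555651023407952 ((553.9232177734375, -27.889068603515625), (219.2589111328125, 179.6390838623047), 4.579269886016846)
scene 3227 tilt deg [-0.0076755  -0.05827287] z 0.15582600221395587 ((552.2615356445312, -27.419021606445312), (220.39779663085938, 176.335693359375), 4.529458045959473)
```

View pics/f2.png

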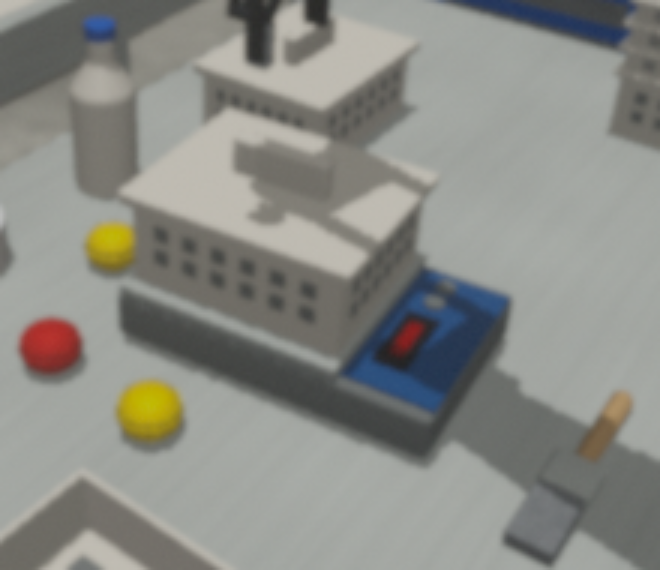

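The lid sits flat on the tub (plate around (280,190)), the gripper is clear of it, and nothing else has been disturbed.

```bash
python3 -c "
from plant import robot
print(robot.hand_in())"
```

```text
the job is handed in; nothing more can be done
None
```

The cockle is in the return basket, the tub's own lid sits level and fully down on the rim, the gripper is clear of everything, and the job was handed in at about 21 s of the 64 s allowed.

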